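Weigh a parcel on the hand spring balance

ROBOT

A 6-joint arm with a two-finger parallel gripper is mounted at the origin on the work surface; the furniture and walls round the work are solid. World frame = base frame: x ahead of the robot, y to its left, z up, the work surface at z = 0. Lengths are in m, angles in rad, forces in N, time in s.
With the tool pointing down it reaches from about 0.35 to 0.925 m from the base axis. Payload 6.4 kg.
Tool frame: the origin (TCP) lies at the very end of the fingers, on their centre line; the grasp point (between the pads) lies 19 mm behind it; z points along the fingers, y is the line along which they close (so a half turn about z gives the same grasp; the last joint's range is limited). The gripper opens to 85 mm and grips with 20 to 120 N. Pads are 22 mm wide; open, the fingers measure 114 mm over their backs; the gripper's body (76 mm by 85 mm) begins 54 mm behind the grasp point. The pads swing forward as they close: fully open they stand 13 mm farther back than shut.
Start: joints at [0.951, 0.245, 1.558, -0, 1.339, -0.174], TCP at [0.28, 0.586, 0.231] pointing down, gripper open.
Joint ranges: [-3.13, 3.13], [-1.02, 2.26], [0.13, 2.54], [-0.95, 4.09], [0.21, 2.88], [-2.74, 2.74]. Speed limits (rad/s): [2.57, 2.57, 3.14, 3.14, 3.14, 3.14].

INTERFACE

Orientations are given as a 3x3 rotation matrix whose columns are the frame's x, y, z axes.
In Python, from workcell import get_state, optics, order gives the robot as it stands.
- The arm moves only by the tool step_arm, never from a script. Its argument "deltas" is a list of rows, each a list of 3 entries, a list of its own where there are three numbers: the gripper's target within -1 to 1 (fully open at 1, half-way at 0, shut at -1), then the shift along the world's x, y, z in m, then the turn about the world's z in degrees. A call has 1 to 10 rows; each row is the pose to reach, as a shift and turn from the pose commanded when the call began; what a row does not reach only later rows make up. A row lasts 1/12 s, in which the tool goes at most 41.7 mm and 7.16 degrees, less where a joint would pass 70% of its speed; a pose out of reach is approached as far as the arm can. A call with a gripper value outside its range is refused whole. The fingers move at their own pace and stop on an object; "squeeze" is the grip in N (left out, the last holds). Time passes only in rows, so rows that repeat a pose let the fingers close. It gives the time, the measured TCP pose, the force, the opening and the grip force at its end, in the units of the state.
- get_state(): the state, without advancing time (a new reading comes with each control period).
- optics.capture(name): name is "scene" or "side" or "wrist"; returns the picture (420x560x3 uint8, blue, green, red); there is no depth.
- optics.calibration(name): a dict with "fovy" (degrees; the focal length in pixels is half the picture's height over the tangent of half this angle, whatever the lens; pixels are square), "cx", "cy" (the principal point, pixels), "dist_coeffs" ([k1, k2, p1, p2, k3] as OpenCV has them; the pictures are not rectified), "rvec" (rotation vector, rad) and "tvec" (3), from world to camera coordinates, as OpenCV has them. Camera axes: x right, y down, z forward; pixel columns grow to the right and rows downward; lengths in m; the calibration is good to about 2 mm. A picture is of the moment at which its call begins: read the wrist's pose just before it. calibration takes no time and is no camera call; for the wrist camera it gives the pose at the moment of the call.
- order.hand_in(): hands the job in; it is judged then, once.
The state is a dict: "t": time; "joint_pos": joint angles; "joint_vel": joint speeds; "joint_torque": joint torques, N m; "position": TCP position; "ee_rot": TCP orientation; "wrist_force": force on the tool from outside, world axes, zero at the start; "torque": the same for the moment, N m; "finger_gap": opening from 0.0 (shut) to 1.0 (fully open); "grip_force": force on a finger pad.
Only numpy, scipy, OpenCV 4.12 (cv2) and the standard library are available. Lean on these libraries where they do the work, as an engineer would, in place of code of your own. Each camera call takes 0.05 s, during which the arm holds its last target. There are 200 camera calls.

TASK

Weigh the small parcel that wears the carrying handle: take the spring balance by its grip out of its forked stand, pass its hook under the middle of the parcel's wooden handle without pushing the parcel along, and lift the parcel straight up until it hangs level from the balance alone, about 5 cm clear of the worktop above the place where it stood. Hold it there steady so that the weight can be read, and finish while still holding it; do not touch the parcel with the gripper, and leave the other things on the worktop where they are.

Things in the scene. Friction and masses are not known exactly. Their poses are not given: they have to be found in the camera images.
- stand: Fixed grey table stand: base plate 126 x 100 x 9 mm (x from -46 to +80 mm), steel post 66 mm from the origin towards +x, level two-tined fork on top, open towards -x. Origin on the worktop, straight below the place where the balance hangs. Nothing of the stand rises more than 154 mm above the worktop.
- fork_mid (a point): Point in the stand's fork where the balance hangs, at the fork's upper face, 150 mm above the worktop. Fork 8 mm thick; slot 38 mm wide, tines 14 mm wide along the stand's x; they end 29 mm to the -x side of this point, with lips 3.5 mm high.
- balance: Hand spring balance, about 140 g, 183 mm long, upright, hung in the fork by its round black collar (43 mm across, 5 mm thick). Origin at the middle of the collar's underside, on the fork's upper face; z up along the balance. Above it the grip; below it a clear tube, 28 mm across, down to -62 mm, then the steel hook, which opens to the balance's -x.
- grip_mid (a point): Middle of the balance's black grip, 31 mm above the balance's origin: a block 40 mm (balance's x) by 24 mm (its y) with rounded edges, from 5 to 57 mm above the origin. Take it from above, fingers closing along the balance's y, tips above the collar.
- hook_seat (a point): Middle of the upper face of the hook's seat, where the load hangs: below the balance's origin by 122 mm plus the value of joint hook. Hook: flat strip 10 mm wide (y), 4 mm thick, bent to a C. Seat 34 mm long inside (x, 17 mm each way); back on the +x side, up to an arm 44 mm above the seat; tip on the -x side, 17 to 24 mm from the axis, 15 mm high; so the mouth is 15 to 44 mm above the seat.
- hook (a joint): How far the hook is drawn down out of the balance by its spring, in m: 0 unloaded, at most 0.045; it begins to move at about 0.3 N and yields about 5 mm per newton, so the hanging parcel (about 350 to 500 g) draws it about 15 to 24 mm.
- parcel: Small brown parcel tied with string, loose, 85 x 110 mm, 55 mm high (61 with string), with a wire carrying handle fixed over its middle. Origin under its middle, z up. The handle's round wooden bar, 11 mm thick, 64 mm long, lies along the parcel's y (long side), axis 105 mm above the underside; wires slope from its ends to the short sides. 38 mm free between bar and string.
- handle_mid (a point): Middle of the wooden bar of the parcel's handle, on its axis, 105 mm above the parcel's underside. Hung off the middle of the bar, the parcel tilts.
- flat_parcel: Bystander: larger flat brown parcel without a handle, 114 x 174 x 51 mm, loose, origin under its middle.
- weight_big: Bystander: brass weight, 38 mm across, 45 mm tall, loose, near the back edge of the worktop, in a row with two smaller ones.
- marker: Bystander: black and white marker pen lying on the worktop, 135 mm long, 16 mm thick.

How it is judged:
By the outcome, as a careful person would: the job done as asked, in the order asked, and still so for the second after the job is handed in, while the arm keeps its last pose, push and grip.
It also fails if it takes over 56 s, if anything falls off the work surface, if the arm or the gripper's body presses on something with over 40 N, if the wrist force passes 120 N, or if a joint passes its speed limit or range.

## Working session

There is one attempt and no reset: what is moved stays moved. The work goes in short steps, Python scripts to look and compute and a tool call to move; the robot and the scene stay as the last step left them, time stands still between calls to the robot, and variables do not carry over. Pictures are saved under pics/ and viewed, at most 10 in all, crops included, and the job is handed in when it is done.

Besides the shell and the picture viewer there is one more tool, called as name([rows], argument=value, ...), one row to a line, values as JSON. step_arm: Moves the arm, as the interface text tells. Its arguments: {"type":"object","properties":{"deltas":{"type":"array","items":{"type":"array"}},"squeeze":{"type":"number"}},"required":["deltas"]}

```bash
mkdir -p pics; cat > h.py <<'E'
import numpy as np, cv2
from workcell import get_state, optics, order
def cal(n):
    c=optics.calibration(n); f=210/np.tan(np.radians(c["fovy"])/2)
    K=np.array([[f,0,c["cx"]],[0,f,c["cy"]],[0,0,1.]])
    return K,np.array(c["dist_coeffs"],float),np.array(c["rvec"],float).ravel(),np.array(c["tvec"],float).ravel()
def proj(n,P):
    K,d,r,t=cal(n); return cv2.projectPoints(np.array(P,float).reshape(-1,3),r,t,K,d)[0].reshape(-1,2)
def ray(n,uv,C=None):
    K,d,r,t=C or cal(n); R=cv2.Rodrigues(r)[0]
    p=cv2.undistortPoints(np.array(uv,float).reshape(-1,1,2),K,d).reshape(-1,2)
    return -R.T@t, np.c_[p,np.ones(len(p))]@R
def onz(n,uv,z,C=None):
    o,D=ray(n,uv,C); z=np.broadcast_to(z,len(D)); return o+D*((z-o[2])/D[:,2])[:,None]
def tri(obs):
    A=np.zeros((3,3));b=np.zeros(3)
    for o,D in obs:
        D=D/np.linalg.norm(D);M=np.eye(3)-np.outer(D,D);A+=M;b+=M@o
    return np.linalg.solve(A,b)
E
python3 - <<'E'
from h import *
for n in("scene","side"):
    im=optics.capture(n); cv2.imwrite(f"pics/{n}0.png",cv2.resize(im,(784,588),interpolation=cv2.INTER_CUBIC))
    K,d,r,t=cal(n);print(n,K[0,0],-cv2.Rodrigues(r)[0].T@t)
print(get_state())
E
```

```text
scene 488.4848898644718 [-0.07778217 -0.43840114  0.509194  ]
side 519.8371993171518 [0.31385665 1.1189273  0.74526988]
{'t': 0.1, 'joint_pos': array([ 9.50900270e-01,  2.45737695e-01,  1.55887177e+00,  8.51596274e-07,
        1.33867198e+00, -1.74101917e-01]), 'joint_vel': array([ 0.00059307, -0.00126471, -0.001047  , -0.00024541, -0.00069968,
       -0.00049241]), 'joint_torque': array([-7.03887836e-04, -4.30676651e+01, -3.27126431e+01, -2.03479635e-04,
        2.87880939e-03,  2.37546772e-05]), 'position': array([0.2799736 , 0.58607673, 0.23030562]), 'ee_rot': array([[-9.02268308e-01,  4.31173904e-01, -9.81777957e-04],
       [ 4.31174922e-01,  9.02267310e-01, -1.37409018e-03],
       [ 2.93354327e-04, -1.66311606e-03, -9.99998574e-01]]), 'wrist_force': array([-0.68921976, -0.52848653,  0.70457932]), 'torque': array([0.0440928 , 0.07899959, 0.05892091]), 'grip_force': 0.0, 'finger_gap': 0.9982551376563092}
```

View pics/scene0.png

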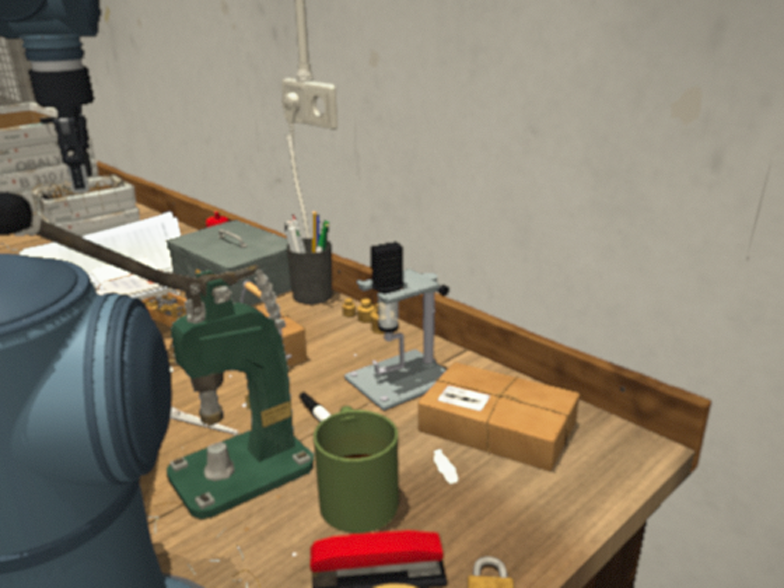

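View pics/side0.png

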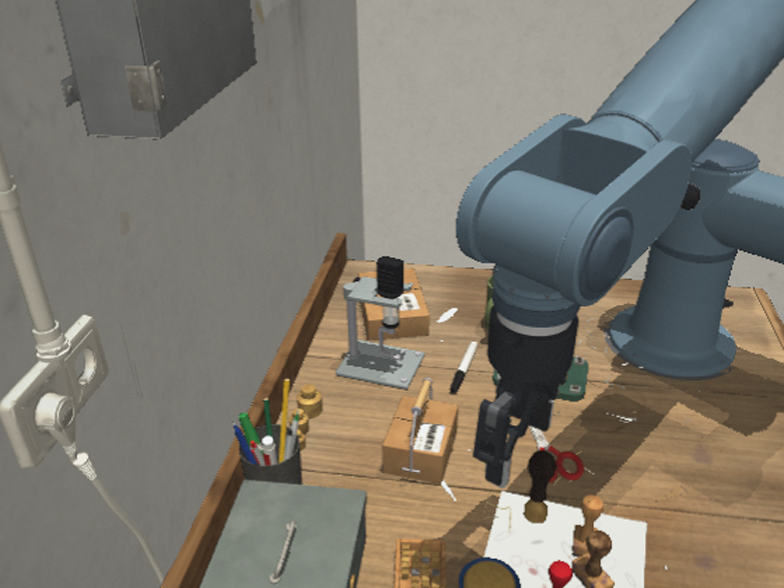

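The scene view shows the balance grip at (387,268) and the stand base at about (395,378). The side view shows the grip at (390,277), and the parcel at (420,440) with its bar from about (430,384) to (417,410). I'll zoom in on the side view to measure.

```bash
python3 - <<'E'
from h import *
s=1.4
print("grip",tri([ (lambda o,D:(o,D[0]))(*ray("scene",[[387/s,268/s]])),(lambda o,D:(o,D[0]))(*ray("side",[[390/s,277/s]]))]))
print("bar",onz("side",np.array([[430,384],[417,410]])/s,.105))
im=optics.capture("side"); 
cv2.imwrite("pics/sidec.png",cv2.resize(im[175:350,230:350],None,fx=3.4,fy=3.4,interpolation=cv2.INTER_CUBIC))
im=optics.capture("scene"); 
cv2.imwrite("pics/scenec.png",cv2.resize(im[165:300,240:340],None,fx=4.4,fy=4.4,interpolation=cv2.INTER_CUBIC))
E
```

```text
grip [0.47686638 0.14913682 0.1748543 ]
bar [[0.39315724 0.31772093 0.105     ]
 [0.40401859 0.37554083 0.105     ]]
```

View pics/sidec.png

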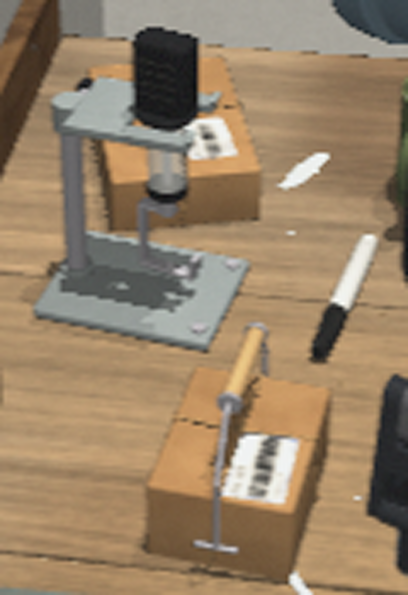

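View pics/scenec.png

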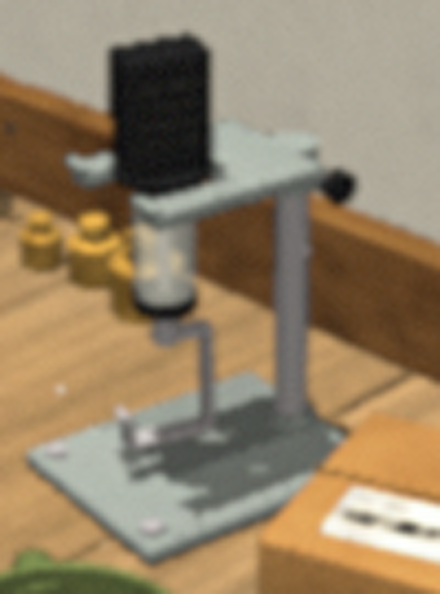

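Zoomed views: in the side crop the base-plate corners are at (37,308), (210,343) and (248,263). The parcel's top corners are at (147,487), (197,368) and (330,388), and the bar runs from (231,401) to (256,330). In the scene crop the plate corners are at (27,455) and (150,550). The hook opens towards -x. Next I'll fit the poses.

```bash
cat > fit.py <<'E'
from h import *
from scipy.optimize import least_squares
S=lambda u,v:(u/3.4+230,v/3.4+175)
C=lambda u,v:(u/4.4+240,v/4.4+165)
def fit(obs,x0):
    def tr(p,P): c,s=np.cos(p[2]),np.sin(p[2]); return [p[0]+c*P[0]-s*P[1],p[1]+s*P[0]+c*P[1],P[2]]
    def res(p): return np.concatenate([proj(n,[tr(p,P)])[0]-uv for n,uv,P in obs])
    r=least_squares(res,x0,loss="soft_l1"); print(r.x[:2],np.degrees(r.x[2])); print(res(r.x).reshape(-1,2).round(1).tolist())
st=[("side",S(37,308),(.08,.05,.009)),("side",S(210,343),(-.046,.05,.009)),("side",S(248,263),(-.046,-.05,.009)),
("scene",C(27,455),(-.046,.05,.009)),("scene",C(150,550),(-.046,-.05,.009))]
fit(st,[.477,.149,0])
fit([("side",S(166,78),(0,0,.181)),("scene",C(162,115),(0,0,.181))],[.477,.149,0])
pa=[("side",S(147,487),(.0425,.055,.055)),("side",S(197,368),(.0425,-.055,.055)),("side",S(330,388),(-.0425,-.055,.055)),
("side",S(147,550),(.0425,.055,0)),("side",S(290,578),(-.0425,.055,0)),("side",S(231,401),(0,.032,.105)),("side",S(256,330),(0,-.032,.105))]
fit(pa,[.4,.345,0.1])
E
python3 fit.py
```

```text
[0.4778088  0.14953187] -7.830806046943411
[[-1.5, -0.1], [0.0, -0.9], [0.1, -2.3], [-2.0, -0.8], [-0.1, 0.5]]
[0.47600888 0.1475237 ] 0.0
[[0.2, -2.9], [-0.2, -2.5]]
[0.40082232 0.34435459] -6.231476406014588
[[-0.3, -1.1], [-0.5, -1.7], [0.6, -0.9], [0.1, 1.1], [0.4, 1.1], [-0.3, 0.1], [0.0, 0.4]]
```

```bash
python3 - <<'E'
from h import *
s=1.4
print("press base",onz("scene",np.array([[250,470],[310,455],[200,510],[170,465]])/s,0.01))
o,D=ray("scene",np.array([[200,290],[255,275],[15,215]])/s)
for z in(.15,.2,.25,.3):print(z,onz("scene",np.array([[200,290],[255,275],[15,215]])/s,z).round(3).tolist())
print("pen cup",onz("side",np.array([[268,490]])/s,0.0))
print("press seen in side, base right",onz("side",np.array([[585,395]])/s,0.01))
E
```

```text
press base [[0.23235963 0.12158553 0.01      ]
 [0.2964033  0.09446634 0.01      ]
 [0.15969957 0.10440884 0.01      ]
 [0.17330473 0.19448988 0.01      ]]
0.15 [[0.301, 0.314, 0.15], [0.378, 0.304, 0.15], [0.243, 0.822, 0.15]]
0.2 [[0.248, 0.209, 0.2], [0.315, 0.201, 0.2], [0.198, 0.647, 0.2]]
0.25 [[0.196, 0.104, 0.25], [0.251, 0.097, 0.25], [0.154, 0.471, 0.25]]
0.3 [[0.143, -0.0, 0.3], [0.188, -0.006, 0.3], [0.109, 0.296, 0.3]]
pen cup [[0.59882639 0.44904629 0.        ]]
press seen in side, base right [[0.15969045 0.190601   0.01      ]]
```

step_arm([
  [1, [0, 0, 0.03], 0],
  [1, [0, 0, 0.07], 0],
  [1, [0.02, -0.03, 0.07], 4],
  [1, [0.04, -0.07, 0.07], 8],
  [1, [0.06, -0.11, 0.07], 12],
  [1, [0.08, -0.15, 0.07], 17.7],
  [1, [0.1, -0.19, 0.07], 17.7],
  [1, [0.12, -0.22, 0.07], 17.7],
  [1, [0.12, -0.24, 0.07], 17.7],
  [1, [0.12, -0.24, 0.07], 17.7],
])

```text
t: 1.03
position: [0.4015, 0.3428, 0.3011]
ee_rot: [[-0.99, 0.142, 0.0], [0.142, 0.99, -0.001], [-0.0, -0.001, -1.0]]
wrist_force: [1.0, -0.7, -0.2]
finger_gap: 1.002
grip_force: 0.0
```

```bash
python3 - <<'E'
from h import *
C=cal("wrist");im=optics.capture("wrist"); cv2.imwrite("pics/w1.png",cv2.resize(im,(784,588),interpolation=cv2.INTER_CUBIC)); np.save("w1.npy",np.array(C,dtype=object),allow_pickle=True)
K,d,r,t=C;print(-cv2.Rodrigues(r)[0].T@t,cv2.Rodrigues(r)[0][2])
print(get_state()["t"],proj("wrist",[[.4,.344,.105]])*1.4)
E
```

```text
[0.32436832 0.35373316 0.44504682] [ 0.30282673 -0.04314137 -0.95206869]
1.0833 [[391.367384  246.8822013]]
```

View pics/w1.png

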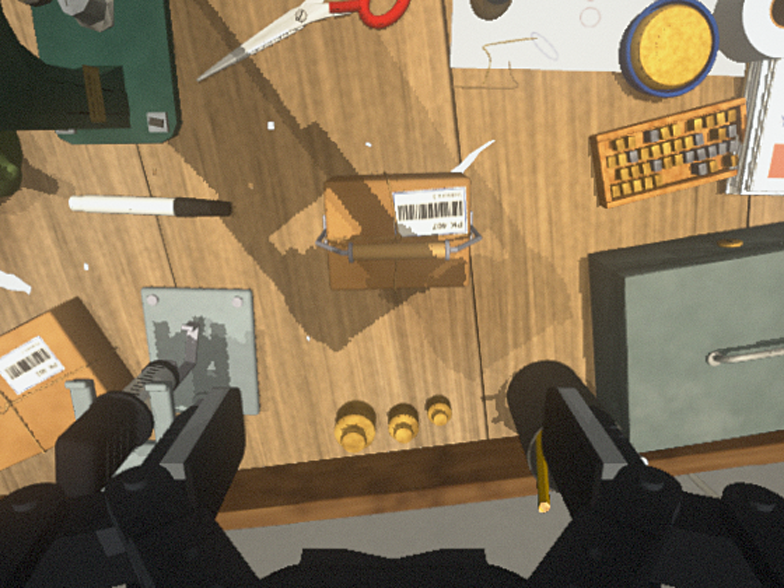

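Wrist view: the bar runs from (346,252) to (455,250). The parcel's top corners are at (330,290) and (470,288), and the stand plate corners are at (141,289), (252,288) and (259,413).

```bash
cat >> fit.py <<'E'
print('---')
s=1.4; C1=tuple(np.load("w1.npy",allow_pickle=True))
b=onz("w",np.array([[346,252],[455,250]])/s,.105,C1); print(b, b.mean(0), np.linalg.norm(b[1]-b[0]), "yaw",np.degrees(np.arctan2(-(b[1]-b[0])[0],(b[1]-b[0])[1])))
p=onz("w",np.array([[330,290],[470,288]])/s,.055,C1);print(p,np.linalg.norm(p[1]-p[0]),np.degrees(np.arctan2(-(p[1]-p[0])[0],(p[1]-p[0])[1])))
q=onz("w",np.array([[141,289],[252,288],[259,413]])/s,.009,C1);e=q[1]-q[0];y=np.arctan2(-e[0],e[1]);print(q,np.linalg.norm(e),np.degrees(y),(q[0]+q[1])/2+.046*np.array([np.cos(y),np.sin(y),0]))
E
python3 fit.py | sed '1,/---/d'
```

```text
[[0.39972142 0.31122643 0.105     ]
 [0.40868716 0.38388492 0.105     ]] [0.40420429 0.34755568 0.105     ] 0.0732095631024991 yaw -7.034491157934409
[[0.43930262 0.28730578 0.055     ]
 [0.45325027 0.39680989 0.055     ]] 0.1103888040614734 -7.258735118444661
[[0.42813105 0.11285256 0.009     ]
 [0.44128949 0.21151462 0.009     ]
 [0.56496955 0.18985449 0.009     ]] 0.09953564866701384 -7.596641521772574 [0.48030654 0.15610247 0.009     ]
```

step_arm([
  [1, [0.015, -0.035, 0], 0],
  [1, [0.03, -0.07, 0], 0],
  [1, [0.045, -0.11, 0], 0],
  [1, [0.06, -0.15, 0], 0.3],
  [1, [0.07, -0.18, 0], 0.6],
  [1, [0.077, -0.191, 0], 0.6],
  [1, [0.077, -0.191, 0], 0.6],
  [1, [0.077, -0.191, 0], 0.6],
  [1, [0.077, -0.191, 0], 0.6],
])

```text
t: 1.83
position: [0.4769, 0.1569, 0.3011]
ee_rot: [[-0.992, 0.124, -0.001], [0.124, 0.992, 0.001], [0.001, 0.0, -1.0]]
wrist_force: [0.1, -0.3, 0.2]
finger_gap: 1.003
grip_force: 0.0
```

```bash
python3 - <<'E'
from h import *
C=cal("wrist");im=optics.capture("wrist"); cv2.imwrite("pics/w2.png",cv2.resize(im,(784,588),interpolation=cv2.INTER_CUBIC)); np.save("w2.npy",np.array(C,dtype=object),allow_pickle=True)
print(get_state()["position"])
E
```

```text
[0.47682821 0.15702471 0.30122186]
```

View pics/w2.png

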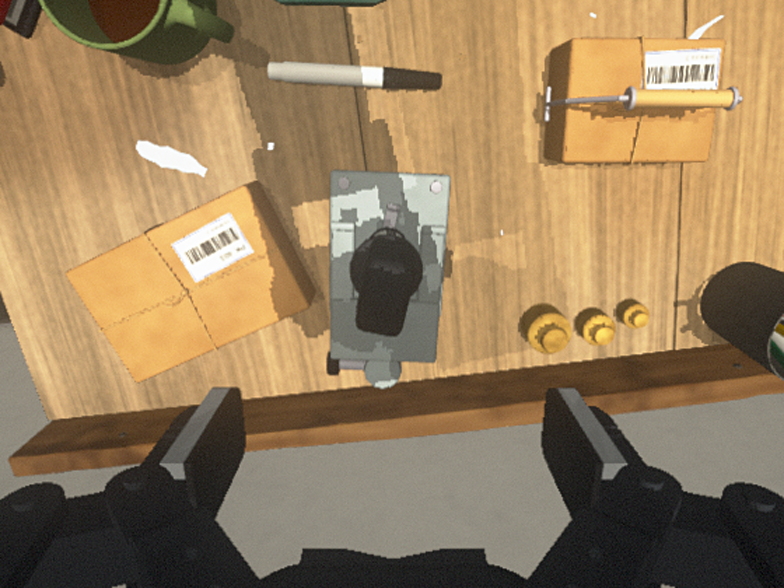

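Wrist view 2: the grip's far top edge runs from (356,331) to (404,335), and the collar spans columns 351–422 at row 270. Plate corners are at (330,172) and (450,176), and the bar's ends are at (627,97) and (741,99).

```bash
python3 - <<'E'
from h import *
s=1.4; C=tuple(np.load("w2.npy",allow_pickle=True))
def seg(a,b,z):
    q=onz("w",np.array([a,b])/s,z,C);e=q[1]-q[0];y=np.arctan2(-e[0],e[1]);print(q.round(4).tolist(),"len",np.linalg.norm(e).round(4),"yaw",np.degrees(y).round(1),"mid",q.mean(0).round(4)); return q.mean(0),y
u=lambda y:np.array([np.cos(y),np.sin(y),0]); Y=np.radians(-7.6)
m,_=seg((356,331),(404,335),.207); print("bal c",m-.02*u(Y))
m,_=seg((351,270),(422,270),.155); print("collar")
m,y=seg((330,172),(450,176),.009); print("stand c",m+.046*u(Y))
seg((331,358),(437,361),.009)
seg((627,97),(741,99),.105)
seg((553,162),(708,160),.055)
m=get_state();print(m["position"])
E
```

```text
[[0.4929, 0.1367, 0.207], [0.498, 0.1599, 0.207]] len 0.0238 yaw -12.3 mid [0.4955 0.1483 0.207 ]
bal c [0.47565566 0.15095982 0.207     ]
[[0.4753, 0.1329, 0.155], [0.4805, 0.1737, 0.155]] len 0.0411 yaw -7.1 mid [0.4779 0.1533 0.155 ]
collar
[[0.4285, 0.1113, 0.009], [0.444, 0.209, 0.009]] len 0.099 yaw -9.0 mid [0.4363 0.1602 0.009 ]
stand c [0.4818897  0.15408117 0.009     ]
[[0.5941, 0.0854, 0.009], [0.6093, 0.1819, 0.009]] len 0.0977 yaw -8.9 mid [0.6017 0.1336 0.009 ]
[[0.3992, 0.3137, 0.105], [0.4083, 0.3864, 0.105]] len 0.0732 yaw -7.1 mid [0.4038 0.3501 0.105 ]
[[0.4384, 0.2808, 0.055], [0.4504, 0.3964, 0.055]] len 0.1162 yaw -5.9 mid [0.4444 0.3386 0.055 ]
[0.47682821 0.15702471 0.30122186]
```

step_arm([
  [1, [0, -0.002, -0.02], -1],
  [1, [0.001, -0.004, -0.05], -1.5],
  [1, [0.001, -0.0045, -0.08], -1.5],
  [1, [0.001, -0.0045, -0.105], -1.5],
  [1, [0.001, -0.0045, -0.125], -1.5],
  [1, [0.001, -0.0045, -0.138], -1.5],
  [1, [0.001, -0.0045, -0.138], -1.5],
  [1, [0.001, -0.0045, -0.138], -1.5],
  [1, [0.001, -0.0045, -0.138], -1.5],
])

```text
t: 2.63
position: [0.4789, 0.1518, 0.1646]
ee_rot: [[-0.989, 0.151, 0.002], [0.151, 0.989, 0.0], [-0.002, 0.001, -1.0]]
wrist_force: [0.3, 0.8, -0.4]
finger_gap: 1.003
grip_force: 0.0
```

```bash
python3 - <<'E'
from h import *
a=optics.capture("scene")[165:300,240:340]; b=optics.capture("side")[170:305,235:335]
cv2.imwrite("pics/g1.png",np.hstack([cv2.resize(x,(392,529),interpolation=cv2.INTER_CUBIC) for x in(a,b)]))
E
```

```text
(no output)
```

View pics/g1.png

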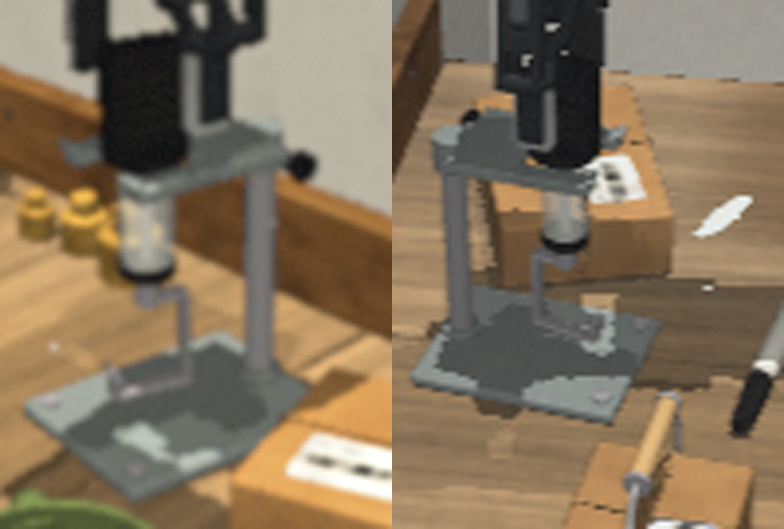

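The open fingers straddle the grip above the collar. In the side crop the finger, at about (537,100), looks offset towards +x from the grip at (575,110), so I'll check it by projection.

```bash
python3 - <<'E'
from h import *
s=get_state();p=s["position"];R=s["ee_rot"];print(p)
fx=3.92
S=lambda q:((q-[235,170])*fx+[392,0]).round(0).tolist(); C=lambda q:((q-[240,165])*fx).round(0).tolist()
pts=[p,p+R@[0,.05,-.013],p+R@[.011,.05,-.013],p+R@[-.011,.05,-.013],p+R@[0,-.05,-.013]]
print(S(proj("side",pts)));print(C(proj("scene",pts)))
for c in([.478,.152],[.470,.152],[.465,.152]):
    q=[[*c,.155],[*c,.207],[*c,.088]];print(c,S(proj("side",q)),C(proj("scene",q)))
E
```

```text
[0.47918225 0.15150319 0.16490723]
[[558.0, 126.0], [529.0, 151.0], [548.0, 154.0], [510.0, 147.0], [585.0, 64.0]]
[[143.0, 121.0], [82.0, 63.0], [63.0, 69.0], [101.0, 58.0], [208.0, 129.0]]
[0.478, 0.152] [[560.0, 142.0], [559.0, 61.0], [561.0, 241.0]] [[141.0, 141.0], [139.0, 35.0], [144.0, 270.0]]
[0.47, 0.152] [[574.0, 143.0], [574.0, 62.0], [575.0, 242.0]] [[128.0, 146.0], [126.0, 40.0], [131.0, 276.0]]
[0.465, 0.152] [[583.0, 144.0], [583.0, 62.0], [583.0, 243.0]] [[120.0, 150.0], [118.0, 43.0], [124.0, 279.0]]
```

step_arm([
  [1, [-0.002, -0.0007, 0], 0],
  [0.4, [-0.002, -0.0007, 0], 0],
  [0, [-0.002, -0.0007, 0], 0],
  [-0.6, [-0.002, -0.0007, 0], 0],
  [-1, [-0.002, -0.0007, 0], 0],
  [-1, [-0.002, -0.0007, 0], 0],
  [-1, [-0.002, -0.0007, 0], 0],
  [-1, [-0.002, -0.0007, 0], 0],
  [-1, [-0.002, -0.0007, 0], 0],
  [-1, [-0.002, -0.0007, 0], 0],
], squeeze=60)

```text
t: 3.57
position: [0.4766, 0.1502, 0.1636]
ee_rot: [[-0.988, 0.152, 0.001], [0.152, 0.988, -0.0], [-0.001, -0.0, -1.0]]
wrist_force: [0.6, -0.1, 2.3]
finger_gap: 0.271
grip_force: 58.9
```

step_arm([
  [-1, [0, 0, 0], 0],
  [-1, [0, 0, 0], 0],
  [-1, [0, 0, 0.002], 0],
  [-1, [0, 0, 0.005], 0],
  [-1, [0, 0, 0.008], 0],
  [-1, [0, 0, 0.012], 0],
  [-1, [0, 0, 0.012], 0],
  [-1, [0, 0, 0.012], 0],
])

```text
t: 4.23
position: [0.4764, 0.1503, 0.1756]
ee_rot: [[-0.988, 0.152, 0.001], [0.152, 0.988, 0.0], [-0.001, 0.0, -1.0]]
wrist_force: [-0.7, -0.4, -0.7]
finger_gap: 0.277
grip_force: 58.6
```

step_arm([
  [-1, [-0.01, 0.0015, 0], 0],
  [-1, [-0.02, 0.003, 0], 0],
  [-1, [-0.03, 0.0045, 0], 0],
  [-1, [-0.04, 0.006, 0], 0],
  [-1, [-0.05, 0.0075, 0], 0],
  [-1, [-0.06, 0.009, 0], 0],
  [-1, [-0.07, 0.0105, 0], 0],
  [-1, [-0.07, 0.0105, 0], 0],
  [-1, [-0.07, 0.0105, 0], 0],
])

```text
t: 4.98
position: [0.4059, 0.1609, 0.1754]
ee_rot: [[-0.988, 0.152, 0.001], [0.152, 0.988, 0.0], [-0.001, 0.0, -1.0]]
wrist_force: [-0.3, 1.5, -1.6]
finger_gap: 0.272
grip_force: 58.8
```

step_arm([
  [-1, [0, 0, 0.015], 0],
  [-1, [0, 0, 0.035], 0],
  [-1, [0, 0, 0.06], 0.5],
  [-1, [0, 0, 0.085], 1],
  [-1, [0.01, 0.02, 0.095], 1.5],
  [-1, [0.025, 0.05, 0.095], 1.5],
  [-1, [0.04, 0.09, 0.095], 1.5],
  [-1, [0.055, 0.13, 0.095], 1.5],
  [-1, [0.065, 0.16, 0.095], 1.5],
  [-1, [0.067, 0.175, 0.095], 1.5],
])

```text
t: 5.82
position: [0.4747, 0.339, 0.2699]
ee_rot: [[-0.992, 0.124, 0.001], [0.124, 0.992, 0.001], [-0.0, 0.001, -1.0]]
wrist_force: [-0.0, 0.2, -1.5]
finger_gap: 0.27
grip_force: 59.5
```

step_arm([
  [-1, [0, 0, 0], 0],
  [-1, [0, 0, -0.01], 0],
  [-1, [0, 0, -0.03], 0],
  [-1, [0, 0, -0.045], 0],
  [-1, [0, 0, -0.055], 0],
  [-1, [0, 0, -0.059], 0],
  [-1, [0, 0, -0.059], 0],
  [-1, [0, 0, -0.059], 0],
  [-1, [0, 0, -0.059], 0],
])

```text
t: 6.57
position: [0.474, 0.3358, 0.2126]
ee_rot: [[-0.992, 0.126, 0.002], [0.126, 0.992, 0.001], [-0.002, 0.001, -1.0]]
wrist_force: [0.0, -0.5, -0.7]
finger_gap: 0.273
grip_force: 59.6
```

```bash
python3 - <<'E'
from h import *
print(get_state()["position"])
b=optics.capture("side")[180:345,250:360]; c=optics.capture("wrist")
cv2.imwrite("pics/i1.png",cv2.resize(b,None,fx=3.6,fy=3.6,interpolation=cv2.INTER_CUBIC)); cv2.imwrite("pics/wr_i1.png",c)
np.save("w3.npy",np.array(cal("wrist"),dtype=object),allow_pickle=True)
E
```

```text
[0.4739788  0.33581818 0.21257132]
```

View pics/i1.png

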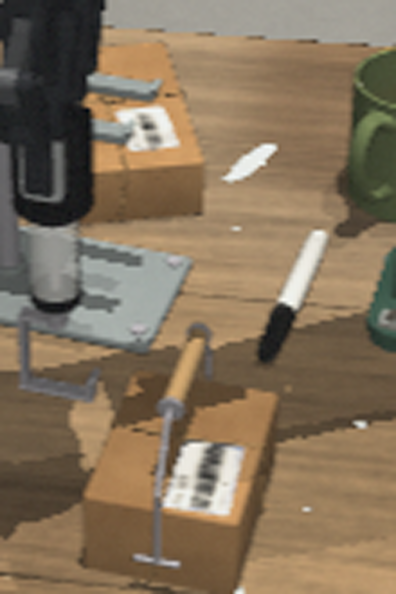

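The balance is out of the stand and held upright. In the side crop the hook's seat runs from (25,385) to (95,393) with its tip at (98,371), and the bar from (172,406) to (200,331). I'll compare these with the projected model.

```bash
python3 - <<'E'
from h import *
from scipy.optimize import least_squares
f=3.6;S=lambda q:(q-[250,180])*f; U=lambda a:np.array(a)/f+[250,180]
s=get_state();p=s["position"];y=np.arctan2(s["ee_rot"][1,0]*-1,-s["ee_rot"][0,0]);print(np.degrees(y))
ux=np.array([np.cos(y),np.sin(y),0]);uy=np.array([-np.sin(y),np.cos(y),0])
o=p-[0,0,.0136]; P=lambda x,yy,z:o+x*ux+yy*uy+[0,0,z]
print("pred hook: back-bottom, tip-bottom, tip-top, back-top, tube-bottom",S(proj("side",[P(.019,0,-.124),P(-.02,0,-.124),P(-.0215,0,-.107),P(.019,0,-.078),P(0,0,-.062)])).round().tolist())
b=onz("side",U([[172,406],[200,331]]),.105);print("bar",b,b.mean(0),np.linalg.norm(b[1]-b[0]))
C=tuple(np.load("w1.npy",allow_pickle=True))
for c in([.401,.344],[.403,.344],[.403,.347]):
    v=np.array([np.sin(np.radians(7)),np.cos(np.radians(7))])
    print(c,S(proj("side",[[*(np.array(c)+k*v),.105] for k in(.0365,-.0365)])).round().tolist())
E
```

```text
-7.247686670815037
pred hook: back-bottom, tip-bottom, tip-top, back-top, tube-bottom [[23.0, 383.0], [90.0, 396.0], [92.0, 372.0], [20.0, 318.0], [53.0, 300.0]]
bar [[0.40419515 0.37533782 0.105     ]
 [0.39710698 0.31083495 0.105     ]] [0.40065107 0.34308639 0.105     ] 0.06489116616408146
[0.401, 0.344] [[168.0, 412.0], [202.0, 328.0]]
[0.403, 0.344] [[165.0, 412.0], [198.0, 327.0]]
[0.403, 0.347] [[164.0, 415.0], [197.0, 331.0]]
```

View pics/wr_i1.png

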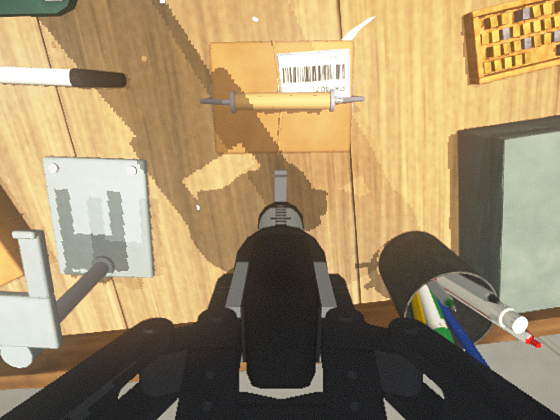

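Wrist view: the hook tip is at column 280, row 172. The bar is level, from column 231 to 335 at row 101, so its middle is at about 283.

```bash
python3 - <<'E'
from h import *
from scipy import ndimage
C=tuple(np.load("w3.npy",allow_pickle=True)); print(C[0][:2,2])
y=np.radians(-7.2);ux=np.array([np.cos(y),np.sin(y)]);uy=np.array([-np.sin(y),np.cos(y)])
h=onz("w",[[280,172]],.092,C)[0]; b=onz("w",[[230.5,102],[335,101]],.105,C)
print(h,b,b.mean(0)); d=(b.mean(0)-h)[:2]; print("along x",d@ux,"along y",d@uy, "TCP", (np.array([.47398,.33582])-b.mean(0)[:2])@ux)
im=cv2.imread("pics/wr_i1.png"); print("bar row R ch:",im[101,222:345,2].tolist()); print("hook row",im[180,265:295].sum(1).tolist())
E
```

```text
[280.58616183 208.99959242]
[0.45302581 0.33840841 0.092     ] [[0.39983464 0.31253075 0.105     ]
 [0.40779537 0.38040686 0.105     ]] [0.40381501 0.34646881 0.105     ]
along x -0.04983300198806125 along y 0.001829090725410731 TCP 0.07094637182680438
bar row R ch: [146, 160, 164, 162, 163, 164, 168, 159, 154, 158, 158, 153, 161, 180, 190, 188, 194, 191, 192, 191, 187, 188, 190, 190, 190, 185, 205, 255, 255, 255, 254, 254, 254, 254, 254, 254, 254, 254, 254, 254, 254, 255, 254, 254, 255, 255, 255, 255, 255, 255, 255, 255, 255, 255, 255, 255, 255, 255, 255, 255, 255, 255, 255, 255, 255, 255, 255, 255, 255, 255, 255, 255, 255, 255, 255, 255, 255, 255, 255, 255, 255, 255, 255, 255, 255, 255, 255, 255, 255, 255, 255, 255, 255, 255, 255, 255, 255, 255, 255, 255, 255, 255, 255, 255, 255, 255, 255, 255, 195, 228, 250, 247, 238, 194, 217, 226, 185, 195, 234, 234, 219, 183, 172]
hook row [338, 353, 357, 354, 353, 332, 325, 315, 317, 368, 427, 454, 448, 454, 448, 451, 433, 448, 450, 449, 452, 408, 338, 333, 323, 310, 312, 305, 317, 308]
```

step_arm([
  [-1, [-0.006, 0.002, -0.001], 0],
  [-1, [-0.014, 0.0035, -0.001], 0],
  [-1, [-0.022, 0.0045, -0.001], 0],
  [-1, [-0.03, 0.0055, -0.001], 0],
  [-1, [-0.036, 0.006, -0.001], 0],
  [-1, [-0.04, 0.0065, -0.001], 0],
  [-1, [-0.04, 0.0065, -0.001], 0],
  [-1, [-0.04, 0.0065, -0.001], 0],
])

```text
t: 7.33
position: [0.4331, 0.3424, 0.2105]
ee_rot: [[-0.992, 0.126, 0.0], [0.126, 0.992, 0.0], [-0.0, 0.0, -1.0]]
wrist_force: [0.2, 0.6, -2.2]
finger_gap: 0.273
grip_force: 59.6
```

```bash
python3 - <<'E'
from h import *
print(get_state()["position"])
b=optics.capture("side")[250:300,265:325]; C=cal("wrist"); c=optics.capture("wrist")
d=c[60:230,200:370]
cv2.imwrite("pics/i2.png",np.hstack([cv2.resize(b,(480,400),interpolation=cv2.INTER_CUBIC),cv2.resize(d,(400,400))[:, :320] ]))
h=c[115:135].astype(int); print([ (r, c[r,265:297].sum(1).tolist()) for r in(130,145)])
E
```

```text
[0.43311954 0.34238492 0.21045588]
[(130, [552, 552, 547, 536, 554, 546, 541, 554, 545, 548, 545, 493, 540, 609, 765, 765, 544, 398, 715, 617, 746, 491, 758, 482, 446, 750, 533, 561, 371, 713, 648, 591]), (145, [370, 368, 373, 376, 375, 377, 362, 377, 499, 509, 488, 454, 765, 550, 563, 631, 765, 765, 765, 764, 765, 765, 765, 765, 765, 765, 765, 765, 765, 765, 765, 765])]
```

View pics/i2.png

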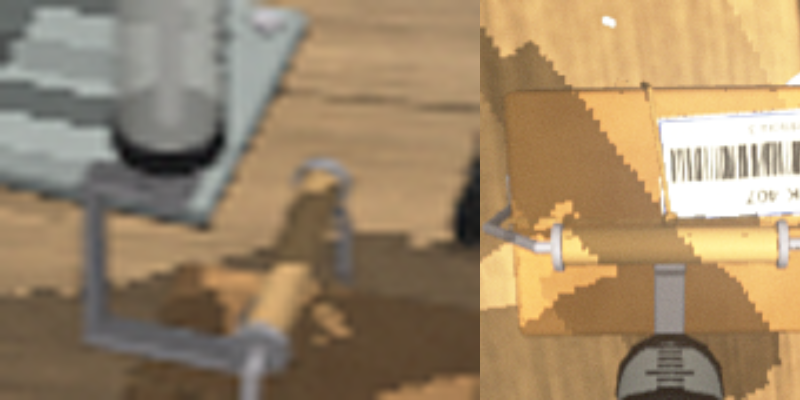

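The wrist crop shows the bar's middle and the hook aligned to about 0.5 mm, with the tip right at the bar's edge and about 9 mm below it. Passing it under now.

step_arm([
  [-1, [-0.004, 0.0004, 0], 0],
  [-1, [-0.009, 0.001, 0], 0],
  [-1, [-0.014, 0.0016, 0], 0],
  [-1, [-0.019, 0.0022, 0], 0],
  [-1, [-0.024, 0.0028, 0], 0],
  [-1, [-0.028, 0.0033, 0], 0],
  [-1, [-0.0303, 0.0035, 0], 0],
  [-1, [-0.0303, 0.0035, 0], 0],
  [-1, [-0.0303, 0.0035, 0], 0],
  [-1, [-0.0303, 0.0035, 0], 0],
])

```text
t: 8.27
position: [0.4031, 0.3458, 0.2104]
ee_rot: [[-0.992, 0.126, 0.0], [0.126, 0.992, 0.0], [-0.0, 0.0, -1.0]]
wrist_force: [-1.1, 0.1, -2.0]
finger_gap: 0.275
grip_force: 59.6
```

```bash
python3 - <<'E'
from h import *
print(get_state()["position"])
b=optics.capture("side")[240:340,260:330]; c=optics.capture("wrist")
d=c[40:210,190:360]
cv2.imwrite("pics/i3.png",np.hstack([cv2.resize(b,(385,550),interpolation=cv2.INTER_CUBIC),cv2.resize(d,(400,550)) ]))
E
```

```text
[0.40313738 0.34579605 0.21039771]
```

View pics/i3.png

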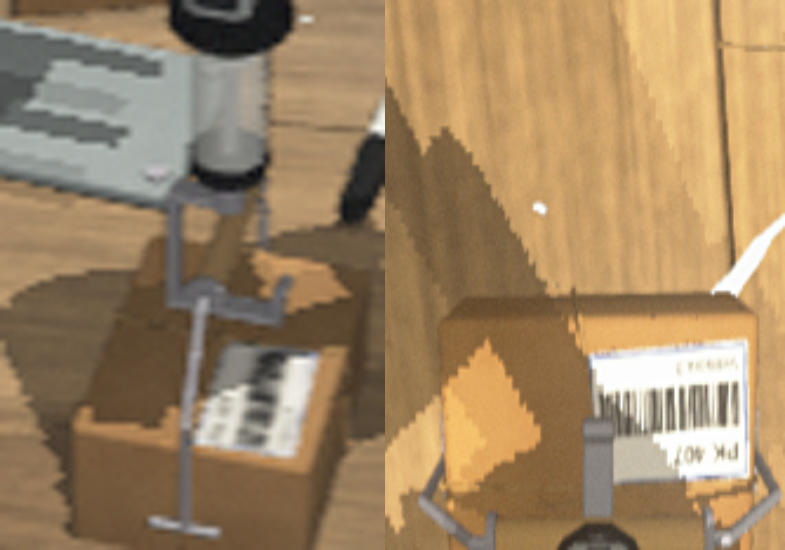

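The hook's strip is under the bar with its tip past it, and nothing has been disturbed. The bar's middle is about 1 mm to the +y side, so I'll correct that and lift slowly.

step_arm([
  [-1, [0, 0.0008, 0.003], 0],
  [-1, [0, 0.0008, 0.007], 0],
  [-1, [0, 0.0008, 0.012], 0],
  [-1, [0, 0.0008, 0.017], 0],
  [-1, [0, 0.0008, 0.021], 0],
  [-1, [0, 0.0008, 0.024], 0],
  [-1, [0, 0.0008, 0.027], 0],
  [-1, [0, 0.0008, 0.03], 0],
  [-1, [0, 0.0008, 0.033], 0],
  [-1, [0, 0.0008, 0.036], 0],
])

```text
t: 9.2
position: [0.4029, 0.3466, 0.2462]
ee_rot: [[-0.992, 0.126, -0.0], [0.126, 0.992, -0.0], [0.0, -0.0, -1.0]]
wrist_force: [0.8, 1.2, -3.6]
finger_gap: 0.272
grip_force: 59.3
```

step_arm([
  [-1, [0, 0, 0.002], 0],
  [-1, [0, 0, 0.004], 0],
  [-1, [0, 0, 0.006], 0],
  [-1, [0, 0, 0.008], 0],
  [-1, [0, 0, 0.01], 0],
  [-1, [0, 0, 0.012], 0],
  [-1, [0, 0, 0.014], 0],
  [-1, [0, 0, 0.016], 0],
  [-1, [0, 0, 0.018], 0],
  [-1, [0, 0, 0.02], 0],
])

```text
t: 10.03
position: [0.4029, 0.3466, 0.2665]
ee_rot: [[-0.992, 0.126, -0.0], [0.126, 0.992, -0.0], [0.0, -0.0, -1.0]]
wrist_force: [-0.9, 0.1, -5.7]
finger_gap: 0.276
grip_force: 59.1
```

step_arm([
  [-1, [0, 0, 0.003], 0],
  [-1, [0, 0, 0.007], 0],
  [-1, [0, 0, 0.011], 0],
  [-1, [0, 0, 0.015], 0],
  [-1, [0, 0, 0.019], 0],
  [-1, [0, 0, 0.023], 0],
  [-1, [0, 0, 0.027], 0],
  [-1, [0, 0, 0.031], 0],
  [-1, [0, 0, 0.034], 0],
  [-1, [0, 0, 0.036], 0],
])

```text
t: 10.87
position: [0.4031, 0.3467, 0.3029]
ee_rot: [[-0.992, 0.126, 0.001], [0.126, 0.992, 0.0], [-0.001, 0.0, -1.0]]
wrist_force: [-0.1, -0.7, -5.2]
finger_gap: 0.267
grip_force: 59.1
```

step_arm([
  [-1, [0, 0, 0], 0],
  [-1, [0, 0, 0], 0],
  [-1, [0, 0, 0], 0],
  [-1, [0, 0, 0], 0],
  [-1, [0, 0, 0], 0],
  [-1, [0, 0, 0], 0],
  [-1, [0, 0, 0], 0],
  [-1, [0, 0, 0], 0],
  [-1, [0, 0, 0], 0],
  [-1, [0, 0, 0], 0],
])

```text
t: 11.7
position: [0.403, 0.3466, 0.3023]
ee_rot: [[-0.992, 0.126, -0.0], [0.126, 0.992, -0.0], [0.0, -0.0, -1.0]]
wrist_force: [-0.6, -0.4, -5.2]
finger_gap: 0.272
grip_force: 59.1
```

```bash
python3 - <<'E'
from h import *
print(get_state()["position"])
b=optics.capture("side")[190:350,230:350]; c=optics.capture("scene")[130:290,190:310]
cv2.imwrite("pics/l1.png",np.hstack([cv2.resize(x,(400,533),interpolation=cv2.INTER_CUBIC) for x in(b,c)]))
cv2.imwrite("pics/l1w.png",optics.capture("wrist"))
E
```

```text
[0.40297751 0.34656993 0.30226784]
```

View pics/l1.png

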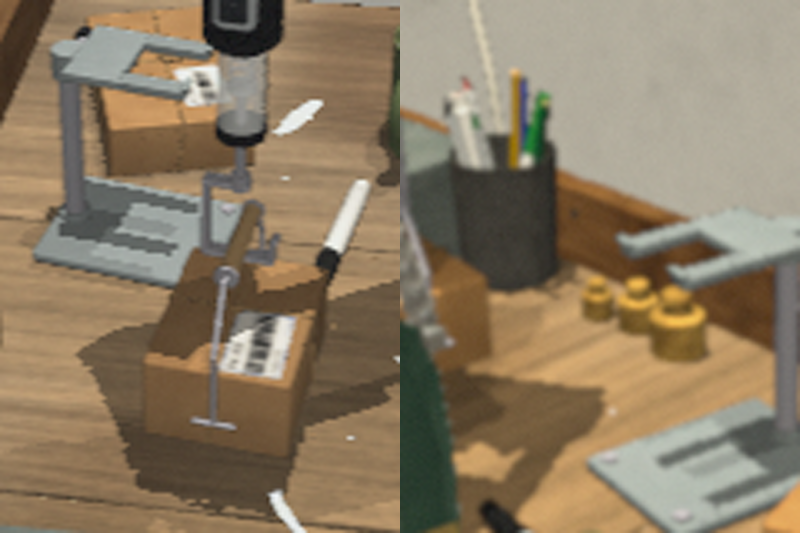

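The parcel hangs from the hook alone. I'll check its clearance and tilt from the side picture and make sure it isn't swinging.

```bash
python3 - <<'E'
from h import *
from scipy.optimize import least_squares
from scipy.spatial.transform import Rotation as Ro
f=400/120;U=lambda u,v:np.array([u/f+230,v/f+190])
obs=[(U(145,427),(.0425,.055,0)),(U(292,456),(-.0425,.055,0)),(U(145,355),(.0425,.055,.055)),(U(300,378),(-.0425,.055,.055)),(U(327,268),(-.0425,-.055,.055)),(U(227,275),(0,.034,.105)),(U(254,208),(0,-.034,.105))]
def res(p):
    P=Ro.from_euler("ZYX",p[3:]).apply([o[1] for o in obs])+p[:3]
    return (proj("side",P)-[o[0] for o in obs]).ravel()
r=least_squares(res,[.4,.345,.05,-.12,0,0],loss="soft_l1");print(r.x[:3].round(4),np.degrees(r.x[3:]).round(1),res(r.x).reshape(-1,2).round(1).tolist())
g=lambda n:cv2.cvtColor(optics.capture(n),cv2.COLOR_BGR2GRAY).astype(np.float32)[255:335,265:330]
A=[g("side") for _ in range(6)]
print([cv2.phaseCorrelate(A[0],a)[0] for a in A[1:]], get_state()["t"],get_state()["wrist_force"])
E
```

```text
[0.4016 0.3358 0.0399] [-4.9 -0.1  2.7] [[0.3, 1.1], [-0.5, -0.3], [0.3, 0.1], [-1.7, 0.4], [0.0, -0.2], [0.8, -0.6], [0.0, -0.2]]
[(0.012809861836593939, 0.01748158416479839), (0.004835288259485537, -0.0049521913293304465), (-0.00240704660593849, 0.01930883518140547), (-0.002278354711727104, 0.009658302124577745), (0.00240522491101558, -0.009172724875064375)] 12.15 [ 0.03765345  0.49348253 -4.92811045]
```

View pics/l1w.png

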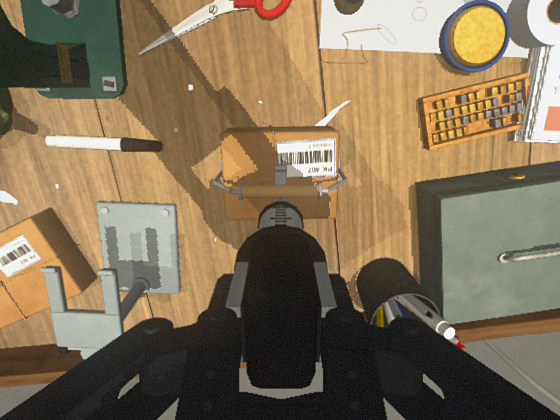

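```bash
python3 - <<'E'
from h import *
from scipy.optimize import least_squares
from scipy.spatial.transform import Rotation as Ro
f=400/120;U=lambda u,v:np.array([u/f+230,v/f+190])
obs=[(U(145,427),(.0425,.055,0)),(U(292,456),(-.0425,.055,0)),(U(145,355),(.0425,.055,.055)),(U(300,378),(-.0425,.055,.055)),(U(327,268),(-.0425,-.055,.055)),(U(227,275),(0,.034,.105)),(U(254,208),(0,-.034,.105))]
Q=np.array([o[1] for o in obs])-[0,0,.105]
def res(p,y): return (proj("side",Ro.from_euler("ZYX",p[2:]).apply(Q)+[p[0],y,p[1]+.105])-[o[0] for o in obs]).ravel()
for y in(.342,.344,.346):
    r=least_squares(res,[.4,.05,-.12,0,0],args=(y,),loss="soft_l1");print(y,r.x[:2].round(4),np.degrees(r.x[2:]).round(1),r.cost.round(2))
# wrist, current: bar ends column levels
C=cal("wrist");im=cv2.imread("pics/l1w.png");np.save("w4.npy",np.array(C,dtype=object),allow_pickle=True)
hgt=.155
P=[[.403+a*np.cos(-.126)-b*np.sin(-.126),.3466+a*np.sin(-.126)+b*np.cos(-.126),z] for a,b,z in[(-.0425,-.055,.105),(-.0425,.055,.105),(.0425,-.055,.105),(.0425,.055,.105),(0,-.032,.155),(0,.032,.155)]]
print(proj("wrist",P).round(1).tolist())
for z in(.1,.105,.11):
    q=onz("w",[[225,219],[336.5,218]],z,C);print(z,np.linalg.norm(q[1]-q[0]))
E
python3 -c "
import cv2
im=cv2.imread('pics/l1w.png')[110:230,205:355]
cv2.imwrite('pics/l1wc.png',cv2.resize(im,(750,600),interpolation=cv2.INTER_CUBIC))"
```

```text
0.342 [0.3996 0.0494] [-4.5 -0.3  3. ] 2.81
0.344 [0.3994 0.0511] [-4.4 -0.3  3.1] 3.02
0.346 [0.3992 0.0528] [-4.3 -0.4  3.1] 3.27
[[219.8, 131.3], [340.9, 131.3], [224.1, 219.6], [336.7, 219.6], [241.1, 190.8], [319.8, 190.7]]
0.1 0.11041691797062893
0.105 0.10882232469334988
0.11 0.10722773141607077
```

By the side fit the parcel hangs about 50 mm clear and steady. The 3° roll in that fit is weakly determined, so I'll check tilt numerically by matching the parcel between the pictures before and after the lift.

```bash
python3 - <<'E'
from h import *
from scipy.optimize import least_squares
from scipy.spatial.transform import Rotation as Ro
A=cv2.imread("pics/sidec.png"); f=3.4
B=cv2.resize(optics.capture("side")[175:350,230:350],None,fx=f,fy=f,interpolation=cv2.INTER_CUBIC)
sf=cv2.SIFT_create(contrastThreshold=.01); g=lambda x:cv2.cvtColor(x,cv2.COLOR_BGR2GRAY)
ka,da=sf.detectAndCompute(g(A),None);kb,db=sf.detectAndCompute(g(B),None)
m=[x for x,y in cv2.BFMatcher().knnMatch(da,db,k=2) if x.distance<.85*y.distance]
pa=np.array([ka[x.queryIdx].pt for x in m]);pb=np.array([kb[x.trainIdx].pt for x in m]);d=pb-pa
k=(pa[:,1]>330)&(pa[:,0]>140)&(pa[:,0]<335)&(np.abs(d[:,1]+100)<60)&(np.abs(d[:,0])<25);pa,pb=pa[k],pb[k];print(len(pa),np.median(pb-pa,0))
o=np.array([.4007,.344,0]);yaw=Ro.from_euler("z",-7,degrees=True)
na=pa/f+[230,175];nb=pb/f+[230,175]
T=yaw.inv().apply(onz("side",na,.055)-o)             # on top face
O,D=ray("side",na);O=yaw.inv().apply(O-o);D=yaw.inv().apply(D);F=O+D*((.055-O[1])/D[:,1])[:,None]
top=(abs(T[:,0])<.0425)&(abs(T[:,1])<.053);fr=(abs(F[:,0])<.0425)&(F[:,2]>0)&(F[:,2]<.054)&~top
print(top.sum(),fr.sum())
X=np.r_[T[top],F[fr]];uv=np.r_[nb[top],nb[fr]]
def res(p,y): return (proj("side",Ro.from_euler("ZYX",p[2:]).apply(X-[0,0,.105])+[p[0],y,p[1]+.105])-uv).ravel()
for y in(.342,.344,.346):
    r=least_squares(res,[.4,.05,-.12,0,0],args=(y,),loss="cauchy",f_scale=.5);e=np.abs(res(r.x,y));cov=np.linalg.inv(r.jac.T@r.jac)
    print(y,r.x[:2].round(4),np.degrees(r.x[2:]).round(2),np.median(e).round(2),np.degrees(np.sqrt(np.diag(cov))[2:]*.5).round(2))
E
```

```text
16 [  2.52799988 -65.60975647]
10 5
0.342 [0.4004 0.047 ] [-6.17 -0.72  0.13] 0.13 [1.34 1.08 1.45]
0.344 [0.4002 0.0488] [-6.2  -0.69  0.02] 0.14 [1.36 1.08 1.46]
0.346 [0.4001 0.0505] [-6.24 -0.65 -0.08] 0.14 [1.4  1.1  1.48]
```

```bash
python3 -c "
from workcell import *
print(order.hand_in())"
```

```text
the job is handed in; nothing more can be done
None
```

I handed the job in with the parcel hanging steady from the balance alone, about 49 mm clear above where it stood and level to within about 1.5°; I viewed 13 pictures, over the limit of 10.

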